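# Dry-run the pantograph engraver over its master plate

### The arm

A 7-joint arm with a two-finger parallel gripper is mounted at the origin on a cart in front of the work surface, level with it; the furniture and walls round the work are solid. World frame = base frame: x ahead of the robot, y to its left, z up, the work surface at z = 0. Lengths are in m, angles in rad, forces in N, time in s.
With the tool pointing down it reaches from about 0.425 to 0.825 m from the base axis. Payload 3.6 kg.
Tool frame: the origin (TCP) lies midway between the tips of the shut fingers; the grasp point (between the pads) lies 19 mm behind it; z points along the fingers, y is the line along which they close (so a half turn about z gives the same grasp; the last joint's range is limited). The gripper opens to 93 mm and grips with 3 to 60 N. Pads are 15 mm wide; open, the fingers measure 128 mm over their backs; the gripper's body (75 mm by 188 mm) begins 65 mm behind the grasp point.
Start: joints at [1.179, 0.615, -0.013, 1.423, 0.008, 1.103, -0.04], TCP at [0.232, -0.607, 0.219] pointing down, gripper open.
Joint ranges: [-3.12, 3.12], [-0.3, 2.06], [-1.34, 1.32], [0.26, 2.42], [-1.36, 4.5], [0.01, 1.98], [-2.84, 2.84]. Speed limits (rad/s): [2.79, 2.79, 3.14, 3.14, 3.14, 3.14, 3.14].

### API

Orientations are given as a unit quaternion [x, y, z, w].
In Python, from plant import readout, get_image, close_job gives the robot as it stands.
- The arm moves only by the tool move_arm, never from a script. Its argument "deltas" is one flat list of numbers, 6 for each row, row after row: the shift along the tool's x, y, z in m, then the turn, a rotation vector about the tool's x, y, z in degrees. In form: [tx, ty, tz, ax, ay, az, tx, ty, tz, ax, ay, az, ...]. A call has 1 to 20 rows; each row shifts and turns the commanded pose from where the row before left it, along the tool's axes as they then stand; what a row does not reach is not made up. A row lasts 1/8 s, in which the tool goes at most 62.5 mm and 10.7 degrees, less where a joint would pass 70% of its speed; a pose out of reach is approached as far as the arm can. A call is refused whole if a number of a shift passes 0.0625 or a number of a turn 10.7, either way. A call with a gripper value outside its range is refused whole. "grip" is the finger opening in m, from 0 to 0.093, set as the call begins (left out, the last holds). The fingers move at their own pace and stop on an object; "grip_force" is the grip in N (left out, the last holds). Time passes only in rows, so rows that do not move let the fingers close. It gives the time, the measured TCP pose, the force, the opening and the grip force at its end, in the units of the state.
- readout.get_obs(): the state, without advancing time (a new reading comes with each control period).
- get_image(name): name is "side" or "top" or "wrist"; returns a dict with "image" (480x640x3 uint8, red, green, blue), "fx", "fy", "cx", "cy" (pixels), "eye" and "orientation" of the camera in the world. Camera axes: x right, y up, looking along -z (the intrinsics and any distortion apply to the point x, -y, -z); pixel columns grow to the right and rows downward; lengths in m; the calibration is good to about 2 mm. A picture is of the moment at which its call begins. There is no depth.
- close_job(): hands the job in; it is judged then, once.
The state is a dict: "t": time; "joints": joint angles; "dq": joint speeds; "joint_torque": joint torques, N m; "ee_pos": TCP position; "ee_rot": TCP orientation; "contact_force": force on the tool from outside, world axes, zero at the start; "wrist_torque": the same for the moment, N m; "width": finger opening in m; "grip_force": force on a finger pad.
Only numpy, scipy, OpenCV 4.12 (cv2) and the standard library are available. Lean on these libraries where they do the work, as an engineer would, in place of code of your own. Each camera call takes 0.05 s, during which the arm holds its last target. There are 200 camera calls.

### The job

Before the tag is engraved, dry-run the bench pantograph: with the gripper's fingers closed, gently push the tracer by its black knob along the groove of the master plate, from where it stands, round both bends and into the round bore at the groove's end, then take the fingers clear. Do not take the knob between the fingers or push the cutter spindle, and leave the loose things on the machine and the bench where they are.

Things in the scene. Friction and masses are not known exactly. Their poses are not given: they have to be found in the camera images.
- engraver: Pantograph engraver, fixed. Origin on the bench, +x towards its rear, y left, z up. Base (mm): x -205..135, y -100..100, top 22 mm. Aluminium master plate at its front: x -198..-84, y -94..90, top 34 mm, with a groove 10 mm wide. Tag vice in the middle; column at (105, 0), 76 mm high. Flat bars 50 to 68 mm above the bench (caps to 72) carry the tracer and, half as far from the column, the cutter.
- tracer (a point): Middle of the tracer's black, freely turning knob, an upright cylinder of diameter 26, from 73 to 105 mm above the bench (this point at 89); nothing within 60 mm is above 72. Its 7 mm pin below runs in the groove with 1.5 mm play a side: it moves only along the groove, with about 1 N, stays where left and cannot be lifted. It starts on the arc 20 to 60 mm left (+y) of the first bend.
- groove_start (a point): Centre of the groove's closed first end, plate top, left rear: (-99.6, 66) mm in the engraver's frame. From here the centre line is an arc of radius 215 about (105, 0) to (-110, 0).
- groove_bend1 (a point): Middle of the first bend, plate top: the centre line turns from -y to -x of the engraver (towards the robot), radius 18 about (-128, 0), to (-128, -18) mm.
- groove_cross (a point): Middle of the straight cross run between the bends, plate top, from (-128, -18) to (-150, -18) mm in the engraver's frame.
- groove_bend2 (a point): Middle of the second bend, plate top: the centre line turns from -x back to -y, radius 18 about (-150, -36), to (-168, -36) mm; then straight to groove_end.
- groove_end (a point): Centre of the round bore of diameter 22 that ends the groove at the right front, (-168, -70) mm in the engraver's frame, plate top. The pin has 7.5 mm play about this centre; the wall beyond stops it.
- spindle: Cutter spindle, a steel cylinder 25 mm in diameter reaching 98 mm above the bench, halfway between the column and the tracer; its point hangs 3.5 mm above the brass tag. It moves with the tracer at half scale. Its origin is on its axis at bench height.
- tracer_knob: The tracer's knob; origin on its axis at its underside, 73 mm above the bench.
- hex_key: Loose hex key 28 x 87 x 5 mm lying on the base casting at the left rear, 22 mm above the bench. Origin under its centre. Leave alone.
- spare_tag: Loose brass tag blank 46 x 76 x 4 mm lying on the base casting at the right rear. Origin under its centre. Leave alone.
- specimen_a: Loose black resin puck, diameter 30, 18 mm high, on the bench left of the machine. Origin under its centre. Leave alone.
- specimen_b: Another such puck, 17 mm high, beside it. Leave alone.
- loupe: Loose black loupe, diameter 35, 34 mm high, on the bench at the right front. Origin under its centre. Leave alone.
- lens_tube: Loose black lens tube with orange cap, diameter 34, 56 mm high, on the bench at the right. Origin under its centre. Leave alone.

How it is judged:
On the way, in this order (a step that is already met when the one before it is completed fails the run):
1. the tracer reached the middle of the cross run, past the first bend (horizontal distance between tracer and groove_cross below 0.009 m), for 0.05 s.
2. the tracer entered the bore at the groove's end (horizontal distance between tracer and groove_end below 0.008 m), for 0.2 s.
At the end, for the whole second after the job is handed in: The tracer rests in the bore: its axis is within 9 mm of the bore's centre, having passed the cross run on the way, and it is still (horizontal distance between tracer and groove_end below 0.009 m and linear speed of tracer_knob below 0.01 m/s); the robot touches nothing.
It fails at once if the knob was taken between the fingers (horizontal distance between the grasp point and tracer below 0.012 m and height (world z) of the grasp point below 0.122 m and contact force between the fingers and tracer_knob above 0.5 N).
It fails at once if the knob was pushed with more than 25 N (contact force between the fingers and tracer_knob above 25 N).
It fails at once if the cutter spindle was pushed (contact force between any of the arm, the fingers and spindle above 2 N).
It fails at once if a loose thing on the machine or the bench was shifted or lifted (distance of any of hex_key, spare_tag, specimen_a, specimen_b, loupe, lens_tube from where it was at the start of the episode above 0.012 m).
It also fails if it takes over 51 s, if anything falls off the work surface, if the arm or the gripper's body presses on something with over 40 N, if the wrist force passes 120 N, or if a joint passes its speed limit or range.

## Working session

There is one attempt and no reset: what is moved stays moved. The work goes in short steps, Python scripts to look and compute and a tool call to move; the robot and the scene stay as the last step left them, time stands still between calls to the robot, and variables do not carry over. Pictures are saved under pics/ and viewed, at most 10 in all, crops included, and the job is handed in when it is done.

Besides the shell and the picture viewer there is one more tool, called after "Emit:" in YAML: its name, and indented under it one key for each argument. move_arm: Moves the arm, as the interface text tells. Its arguments: {"type":"object","properties":{"deltas":{"type":"array","items":{"type":"number"}},"grip":{"type":"number"},"grip_force":{"type":"number"}},"required":["deltas"]}

```bash
mkdir -p pics
cat > h.py <<'E'
import numpy as np,cv2
from scipy.spatial.transform import Rotation as R
from plant import readout,get_image,close_job
def ray(im,u,v,z):
    d=R.from_quat(im['orientation']).apply([(u-im['cx'])/im['fx'],-(v-im['cy'])/im['fy'],-1]); e=np.array(im['eye'])
    return e+d*(z-e[2])/d[2]
def proj(im,p):
    c=R.from_quat(im['orientation']).inv().apply(np.array(p)-im['eye'])
    return im['cx']+im['fx']*c[0]/-c[2], im['cy']-im['fy']*c[1]/-c[2]
E
python3 - <<'E'
from h import *
import pickle
for n in('top','side'):
    im=get_image(n);cv2.imwrite(f'pics/{n}0.png',im['image'][:,:,::-1]);pickle.dump(im,open(n+'0.pkl','wb'))
    print({k:v for k,v in im.items() if k!='image'})
o=readout.get_obs();print(o['t'],o['ee_pos'],o['ee_rot'],o['width'])
E
```

```text
{'fx': 560.1594820420029, 'fy': 560.1594820420029, 'cx': 317.4322564745478, 'cy': 243.31874599498332, 'eye': array([0.47266273, 0.01142303, 1.52775732]), 'orientation': array([-0.02358308,  0.02319266,  0.71392363, -0.69944191])}
{'fx': 564.0838739391052, 'fy': 564.0838739391052, 'cx': 312.58632483356, 'cy': 242.75741840772326, 'eye': array([-0.0071483 ,  0.74092734,  0.81076335]), 'orientation': array([-0.13519655,  0.42133759,  0.85011519, -0.28548326])}
0.1 [ 0.23165697 -0.60656684  0.21762646] [ 9.83402171e-01  1.81435635e-01 -2.25987290e-04 -1.10873769e-03] 0.0927986305945584
```

View pics/top0.png

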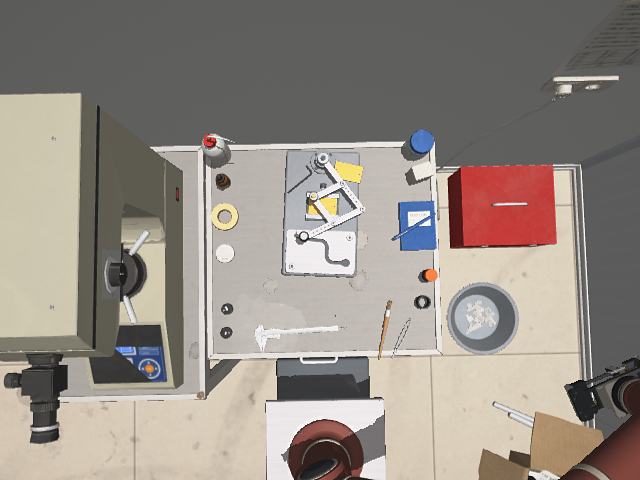

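View pics/side0.png

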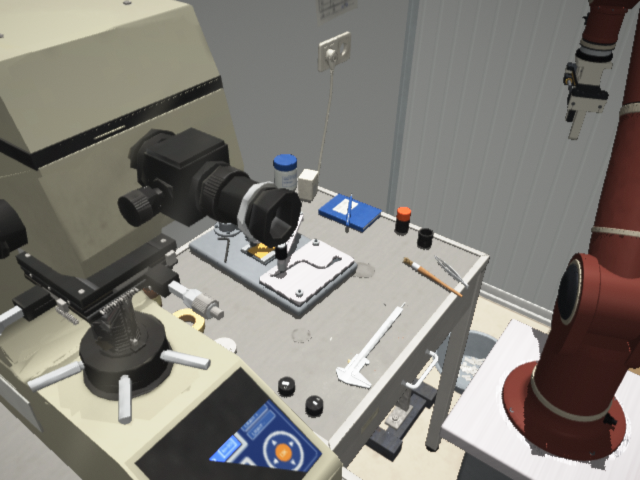

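The top view shows the engraver around columns 284-358, rows 150-275, with the knob near (303,237), the bore near (345,262) and the column at (323,158). I'll enlarge that area.

Run:
```python
import cv2
a=cv2.imread('pics/top0.png')[140:285,270:375];cv2.imwrite('pics/c1.png',cv2.resize(a,None,fx=4,fy=4,interpolation=cv2.INTER_CUBIC))
```

```text
(no output)
```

View pics/c1.png

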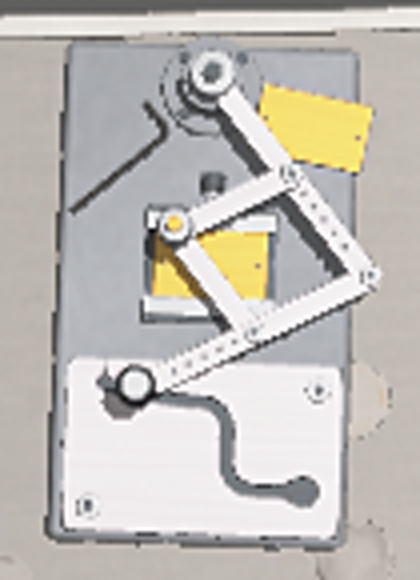

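```bash
cat > fit.py <<'E'
from h import *
import pickle
from scipy.optimize import least_squares
im=pickle.load(open('top0.pkl','rb'))
P=[((70,42),(135,100,22)),((357,50),(135,-100,22)),((302,491),(-168,-70,34)),((211,72),(105,0,76)),((69,362),(-84,90,34)),((342,370),(-84,-94,34)),((62,528),(-198,90,34)),((338,537),(-198,-94,34))]
px=lambda u,v:(270+(u+.5)/4-.5,140+(v+.5)/4-.5)
W=np.array([ray(im,*px(*a),b[2]/1e3)[:2] for a,b in P]);E=np.array([b[:2] for a,b in P])/1e3
def T(q,e): c,s=np.cos(q[2]),np.sin(q[2]);return np.asarray(e)@np.array([[c,s],[-s,c]])+q[:2]
f=least_squares(lambda q:(T(q,E)-W).ravel(),[.6,0,0],loss='soft_l1',f_scale=.002)
q=f.x
if __name__=='__main__':
    print(q,np.degrees(q[2]));print(((T(q,E)-W)*1e3).round(1))
    k=ray(im,*px(137,385),.105)[:2];c,s=np.cos(q[2]),np.sin(q[2])
    print('knob',k,'eng',(k-q[:2])@np.array([[c,-s],[s,c]]))
    sd=pickle.load(open('side0.pkl','rb'));print('side knob top',proj(sd,[*k,.105]),'bore',proj(sd,[*T(q,[-.168,-.07]),.034]))
E
python3 fit.py
python3 - <<'E'
import cv2
a=cv2.imread('pics/side0.png')[210:320,180:370];cv2.imwrite('pics/c2.png',cv2.resize(a,None,fx=4,fy=4,interpolation=cv2.INTER_CUBIC))
E
```

```text
[ 0.68939683 -0.00116948 -0.05197932] -2.9781955890479117
[[ 0.9  3.1]
 [ 0.1 -1.4]
 [-1.2 -0.8]
 [ 0.4 -0.3]
 [ 1.5  0.8]
 [ 1.  -0.5]
 [-1.5  0.2]
 [-1.3  0. ]]
knob [0.58664926 0.04538925] eng [-0.1050278  0.0411575]
side knob top (np.float64(280.3006192218215), np.float64(244.85210671069427)) bore (np.float64(336.72148427019545), np.float64(258.4065846481585))
```

View pics/c2.png

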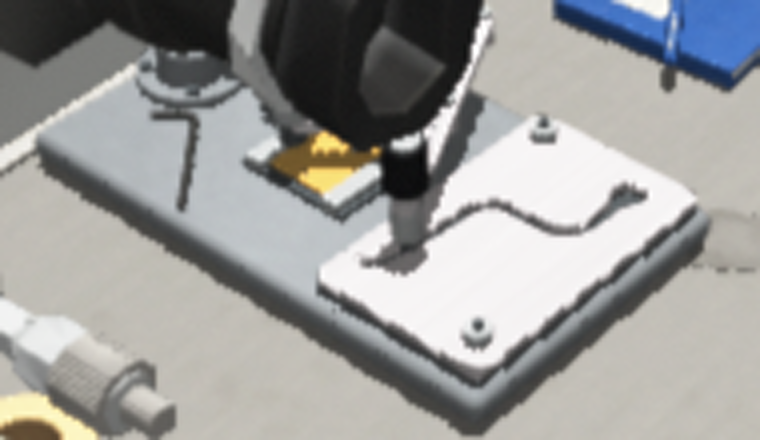

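The side view puts the knob top at about (282,245) and the bore at about (337,258). Both are within 2 px of my fit, and the knob's arc radius comes out at 214 mm against the stated 215. I'll hold the closed fingers at a fixed 45° face, because the push normal then stays within 45° of the groove direction all the way along. First I move to a point above and behind the knob.

Emit:
move_arm:
  deltas: [0.0373,-0.0309,0,0,0,0,0.0373,-0.0309,0,0,0,0,0.0373,-0.0309,0,0,0,0,0.0373,-0.0309,0,0,0,0,0.0373,-0.0309,0,0,0,0,0.0373,-0.0309,0,0,0,0,0.0373,-0.0309,0,0,0,0,0.0373,-0.0309,0,0,0,0,0.0373,-0.0309,0,0,0,0,0.0373,-0.0309,0,0,0,0,0.0373,-0.0309,0,0,0,0,0.0373,-0.0309,0,0,0,0,0.0373,-0.0309,0,0,0,0,0.0373,-0.0309,0,0,0,0,0.0373,-0.0309,0,0,0,0,0.0373,-0.0309,0,0,0,0,0,0,0,0,0,-10.5,0,0,0,0,0,-10.5,0,0,0,0,0,0,0,0,0,0,0,0]
  grip: 0
  grip_force: 20

```text
t: 2.6
ee_pos: [0.6128, 0.0673, 0.2184]
ee_rot: [0.934, 0.356, -0.0, -0.0]
contact_force: [-0.8, -0.6, 0.1]
width: 0.0006
grip_force: 0.0
```

Run:
```python
from h import *
from fit import q,T
import pickle
im=get_image('wrist');cv2.imwrite('pics/w1.png',im['image'][:,:,::-1]);pickle.dump(im,open('w1.pkl','wb'))
print(im['eye'],im['orientation'])
for n,e,z in [('knob',(-.105,.0412),.105),('bore',(-.168,-.07),.034),('cross',(-.139,-.018),.034),('start',(-.0996,.066),.034)]: print(n,np.round(proj(im,[*T(q,e),z])))
```

```text
[0.67130956 0.11995172 0.38504565] [-0.12912322  0.05786632 -0.40523554  0.90319591]
knob [316. 284.]
bore [353. 377.]
cross [336. 322.]
start [300. 229.]
```

View pics/w1.png

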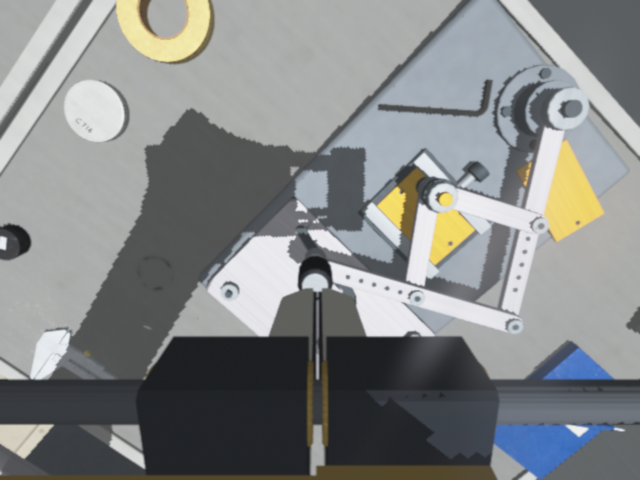

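The knob's silver top is at (315,282) against a predicted (316,284), centred just ahead of the shut fingers. Next I compute the descent and the push.

```bash
cat > path.py <<'E'
from fit import *
# centre line from knob to bore, engraver frame
a0=np.arcsin(.0412/.215)
a=np.linspace(a0,0,60);p=[np.c_[.105-.215*np.cos(a),.215*np.sin(a)]]
b=np.linspace(0,np.pi/2,50);p+=[np.c_[-.128+.018*np.cos(b),-.018*np.sin(b)]]
p+=[np.c_[np.linspace(-.128,-.150,30),np.full(30,-.018)]]
p+=[np.c_[-.150-.018*np.sin(b),-.036+.018*np.cos(b)]]
p+=[np.c_[np.full(40,-.168),np.linspace(-.036,-.070,40)]]
p=np.vstack(p);s=np.r_[0,np.cumsum(np.hypot(*np.diff(p,axis=0).T))]
def G(d): return np.array([np.interp(d,s,p[:,0]),np.interp(d,s,p[:,1])])
o=readout.get_obs();x=R.from_quat(o['ee_rot']).as_matrix()[:,:2];X=x[:2]  # tool x,y in world
n=-X[:,0]
tgt=lambda d:T(q,G(d))-n*.0205
if __name__=='__main__':
    L=s[-1];print(L,[ (round(v,4)) for v in X.T@(tgt(0)-o['ee_pos'][:2])])
    ds=np.arange(0,L+.004,.004).clip(0,L)
    for u,v in zip(ds[:-1],ds[1:]):
        t=X.T@(tgt(v)-tgt(u));print(round(v,3),T(q,G(v)).round(4),(t*1e3).round(1))
E
python3 path.py
```

```text
0.15400264073279196 [np.float64(-0.0144), np.float64(-0.0018)]
0.004 [0.5847 0.0416] [-3.3  2.3]
0.008 [0.5839 0.0377] [-3.2  2.3]
0.012 [0.5831 0.0338] [-3.2  2.4]
0.016 [0.5824 0.0298] [-3.2  2.5]
0.02 [0.5817 0.0259] [-3.1  2.5]
0.024 [0.5812 0.0219] [-3.1  2.6]
0.028 [0.5807 0.018 ] [-3.   2.6]
0.032 [0.5802 0.014 ] [-3.   2.7]
0.036 [0.5799 0.01  ] [-2.9  2.7]
0.04 [0.5796 0.006 ] [-2.9  2.8]
0.044 [0.5792 0.002 ] [-2.9  2.7]
0.048 [ 0.578  -0.0018] [-3.4  2. ]
0.052 [ 0.576  -0.0052] [-3.8  1.2]
0.056 [ 0.5733 -0.0082] [-4.   0.4]
0.06 [ 0.57   -0.0104] [-4.  -0.5]
0.064 [ 0.5663 -0.0119] [-3.7 -1.4]
0.068 [ 0.5624 -0.0125] [-3.4 -2.2]
0.072 [ 0.5584 -0.0124] [-2.9 -2.8]
0.076 [ 0.5544 -0.0122] [-2.8 -2.8]
0.08 [ 0.5504 -0.012 ] [-2.8 -2.8]
0.084 [ 0.5464 -0.0118] [-2.8 -2.8]
0.088 [ 0.5424 -0.0115] [-2.8 -2.8]
0.092 [ 0.5384 -0.0113] [-2.8 -2.8]
0.096 [ 0.5344 -0.0116] [-3.2 -2.4]
0.1 [ 0.5306 -0.0128] [-3.6 -1.7]
0.104 [ 0.5271 -0.0148] [-3.9 -0.8]
0.108 [ 0.5242 -0.0175] [-4.  0.]
0.112 [ 0.5219 -0.0208] [-3.9  0.9]
0.116 [ 0.5204 -0.0245] [-3.6  1.8]
0.12 [ 0.5198 -0.0284] [-3.1  2.5]
0.124 [ 0.5195 -0.0324] [-2.8  2.8]
0.128 [ 0.5193 -0.0364] [-2.8  2.8]
0.132 [ 0.5191 -0.0404] [-2.8  2.8]
0.136 [ 0.5189 -0.0444] [-2.8  2.8]
0.14 [ 0.5187 -0.0484] [-2.8  2.8]
0.144 [ 0.5185 -0.0524] [-2.8  2.8]
0.148 [ 0.5183 -0.0564] [-2.8  2.8]
0.152 [ 0.5181 -0.0603] [-2.8  2.8]
0.154 [ 0.518  -0.0623] [-1.4  1.4]
```

Emit:
move_arm:
  deltas: [0,0,0.035,0,0,0,0,0,0.035,0,0,0,0,0,0.035,0,0,0,0,0,0.03,0,0,0,0,0,0,0,0,0]

```text
t: 3.28
ee_pos: [0.6111, 0.0672, 0.0815]
ee_rot: [0.934, 0.357, -0.003, -0.0]
contact_force: [0.7, 0.0, 0.4]
width: 0.0009
grip_force: 0.0
```

Emit:
move_arm:
  deltas: [-0.004,-0.001,0,0,0,0,-0.004,-0.001,0,0,0,0,-0.003,0,0,0,0,0,-0.003,0,0,0,0,0,-0.0033,0.0023,0,0,0,0,-0.0032,0.0023,0,0,0,0,-0.0032,0.0024,0,0,0,0,-0.0032,0.0025,0,0,0,0,-0.0031,0.0025,0,0,0,0,-0.0031,0.0026,0,0,0,0,-0.003,0.0026,0,0,0,0,-0.003,0.0027,0,0,0,0]

```text
t: 4.78
ee_pos: [0.5958, 0.0278, 0.0837]
ee_rot: [0.934, 0.358, -0.0, -0.0]
contact_force: [0.1, 0.5, -0.0]
width: 0.0005
grip_force: 0.3
```

```bash
cat > st.py <<'E'
import sys
from path import *
dd=np.linspace(0,s[-1],309);e=o['ee_pos'][:2]
v=[(X.T@(tgt(d)-e)) for d in dd];i=np.argmin([abs(w[0]) for w in v]);print('d by face',dd[i],'lateral err',v[i][1],'expected knob',T(q,G(dd[i])))
im=get_image('top');k=[*T(q,G(dd[i])),.105];print('pix',proj(im,k),o['contact_force'].round(1) if hasattr(o['contact_force'],'round') else o['contact_force'])
a=im['image'][140:285,270:375,::-1];cv2.imwrite(f'pics/{sys.argv[1]}.png',cv2.resize(a,None,fx=4,fy=4,interpolation=cv2.INTER_CUBIC))
E
python3 st.py s1
```

```text
d by face 0.03150054014988926 lateral err -0.00040533569760511554 expected knob [0.5802928  0.01447254]
pix (np.float64(316.05772316615366), np.float64(238.11378650541883)) [ 0.1  0.5 -0. ]
```

View pics/s1.png

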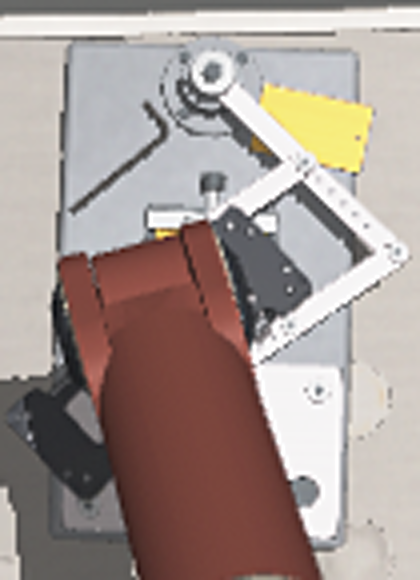

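The arm hides the knob, but the linkage has swung (elbow now at about (395,250) in the crop), so the tracer is moving with little force. I carry on round bend 1 into the cross run.

Emit:
move_arm:
  deltas: [-0.0029,0.0027,0,0,0,0,-0.0029,0.0028,0,0,0,0,-0.0029,0.0027,0,0,0,0,-0.0034,0.002,0,0,0,0,-0.0038,0.0012,0,0,0,0,-0.004,0.0004,0,0,0,0,-0.004,-0.0005,0,0,0,0,-0.0037,-0.0014,0,0,0,0,-0.0034,-0.0022,0,0,0,0,-0.0029,-0.0028,0,0,0,0,-0.0028,-0.0028,0,0,0,0,-0.0028,-0.0028,0,0,0,0,-0.0028,-0.0028,0,0,0,0]

```text
t: 6.45
ee_pos: [0.5624, 0.0032, 0.0838]
ee_rot: [0.934, 0.358, 0.001, -0.0]
contact_force: [1.6, 1.6, -0.8]
width: 0.0007
grip_force: 1.7
```

```bash
python3 st.py s2
python3 - <<'E'
from h import *
im=get_image('side');a=im['image'][210:320,180:370,::-1];cv2.imwrite('pics/s2b.png',cv2.resize(a,None,fx=4,fy=4,interpolation=cv2.INTER_CUBIC))
E
```

```text
d by face 0.08200140610447364 lateral err 0.0018442711645644677 expected knob [ 0.54837919 -0.01185721]
pix (np.float64(326.66272068855443), np.float64(250.412030692567)) [ 1.6  1.6 -0.8]
```

View pics/s2b.png

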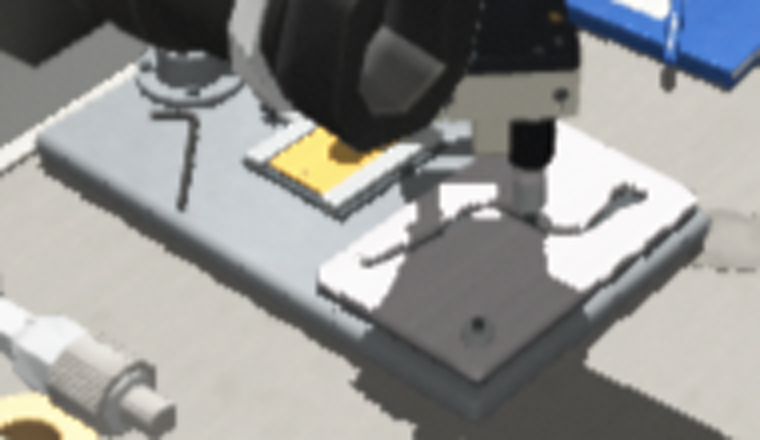

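The side view shows the knob ahead of the fingers at about (532,145) and the pin at about (528,215), in the cross run. I continue round bend 2 and towards the bore.

Emit:
move_arm:
  deltas: [-0.0028,-0.0028,0,0,0,0,-0.0028,-0.0028,0,0,0,0,-0.0032,-0.0024,0,0,0,0,-0.0036,-0.0017,0,0,0,0,-0.0039,-0.0008,0,0,0,0,-0.004,0,0,0,0,0,-0.0039,0.0009,0,0,0,0,-0.0036,0.0018,0,0,0,0,-0.0031,0.0025,0,0,0,0,-0.0028,0.0028,0,0,0,0,-0.0028,0.0028,0,0,0,0,-0.0028,0.0028,0,0,0,0,-0.0028,0.0028,0,0,0,0,-0.0028,0.0028,0,0,0,0,-0.0028,0.0028,0,0,0,0,0,0,0,0,0,0]

```text
t: 8.55
ee_pos: [0.5341, -0.0385, 0.0837]
ee_rot: [0.934, 0.357, -0.0, 0.0]
contact_force: [-0.3, 0.3, -0.5]
width: 0.0003
grip_force: 0.0
```

```bash
python3 st.py s3
python3 - <<'E'
from h import *
from fit import T,q
im=get_image('side');a=im['image'][210:320,180:370,::-1];cv2.imwrite('pics/s3b.png',cv2.resize(a,None,fx=4,fy=4,interpolation=cv2.INTER_CUBIC))
for y in(-.06,-.07):
  for z in(.105,.073):u,v=proj(im,[*T(q,[-.168,y]),z]);print(y,z,(u-180)*4,(v-210)*4)
E
```

```text
d by face 0.14350246068282888 lateral err -0.00042094722468709165 expected knob [ 0.51853237 -0.05186034]
pix (np.float64(342.66309960610783), np.float64(261.82270774684196)) [-0.3  0.3 -0.5]
-0.06 0.105 620.1571534752613 97.64385478853114
-0.06 0.073 618.0615592563081 145.80542733452205
-0.07 0.105 631.8319033871662 89.05521655770542
-0.07 0.073 629.5589985886625 137.1105793189306
```

View pics/s3b.png

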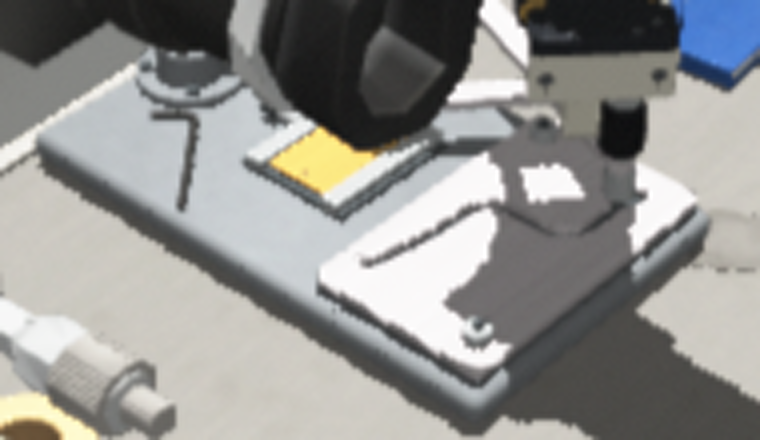

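The knob is about 9.5 mm short of the bore centre; its underside is near (621,148), which matches y ≈ -60 to -61. In the wide bore a 45° push would drift sideways, so I back off, turn the face square to -y, and finish straight.

Emit:
move_arm:
  deltas: [0.006,0,0,0,0,0,0.006,0,0,0,0,0,0,-0.012,0,0,0,0,-0.004,-0.0127,0,0,0,0,-0.0038,0,0,0,0,0,0,0,0,0,0,-9.04,0,0,0,0,0,-9.04,0,0,0,0,0,-9.04,0,0,0,0,0,-9.04,0,0,0,0,0,-9.04,0,0,0,0,0,0]

```text
t: 10.02
ee_pos: [0.5206, -0.0174, 0.0836]
ee_rot: [0.726, 0.688, -0.0, -0.0]
contact_force: [-0.7, 0.4, 0.8]
width: 0.0004
grip_force: 0.0
```

```bash
cat > fin.py <<'E'
from h import *
from fit import T,q
o=readout.get_obs();X=R.from_quat(o['ee_rot']).as_matrix()[:2,:2]
w=T(q,[-.168,-.07])
print('tool x ang',np.degrees(np.arctan2(*X[::-1,0])),'bore minus tcp in tool',X.T@(w-o['ee_pos'][:2]),o['t'],o['joints'][6])
im=get_image('side');a=im['image'][240:300,290:370,::-1];import sys;cv2.imwrite(f'pics/{sys.argv[1]}.png',cv2.resize(a,None,fx=8,fy=8,interpolation=cv2.INTER_CUBIC))
for z in(.105,.073):u,v=proj(im,[*w,z]);print(z,(u-290)*8,(v-240)*8)
E
python3 fin.py f1
```

```text
tool x ang 86.94643391331222 bore minus tcp in tool [-0.0450134  -0.00024894] 10.025 -0.4567168322601076
0.105 383.66380677433244 -61.88956688458916
0.073 379.1179971773249 34.22115863786121
```

Emit:
move_arm:
  deltas: [-0.004,0,0,0,0,0,-0.004,0,0,0,0,0,-0.003,0,0,0,0,0,-0.003,0,0,0,0,0,-0.0025,0,0,0,0,0,-0.002,0,0,0,0,0,-0.002,0,0,0,0,0,-0.002,0,0,0,0,0,-0.002,0,0,0,0,0,0,0,0,0,0,0,0,0,0,0,0,0]

```text
t: 11.45
ee_pos: [0.5196, -0.0411, 0.0837]
ee_rot: [0.725, 0.689, 0.0, -0.0]
contact_force: [0.5, -0.2, 1.3]
width: 0.0006
grip_force: 0.0
```

```bash
sed -i 's/240:300,290:370/220:280,290:370/;s/v-240/v-220/' fin.py; python3 fin.py f2
```

```text
tool x ang 87.11043835095319 bore minus tcp in tool [-0.02127759 -0.00054052] 11.45 -0.4116824743634701
0.105 383.66380677433244 98.11043311541084
0.073 379.1179971773249 194.2211586378612
```

View pics/f2.png

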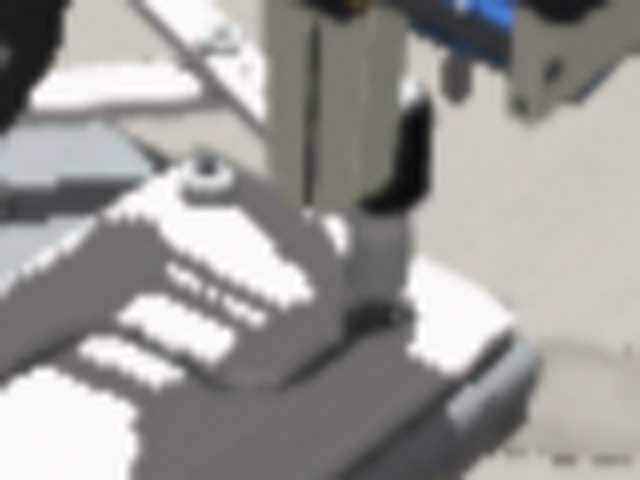

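The knob's right edge is at about 433, so its centre is near 387 against a predicted 381. It's in the bore, within a few mm of centre. I withdraw, rise and clear the view to verify.

Emit:
move_arm:
  deltas: [0.004,0,0,0,0,0,0.008,0,0,0,0,0,0.015,0,0,0,0,0,0,0,-0.03,0,0,0,0,0,-0.04,0,0,0,0,0,-0.04,0,0,0,0.04,0,-0.03,0,0,0,0.04,0,0,0,0,0,0.04,0,0,0,0,0,0.03,0,0,0,0,0,0,0,0,0,0,0,0,0,0,0,0,0]

```text
t: 13.0
ee_pos: [0.5284, 0.1348, 0.2234]
ee_rot: [0.725, 0.689, -0.001, 0.0]
contact_force: [1.4, -0.4, -0.4]
width: 0.0007
grip_force: 0.0
```

Run:
```python
from h import *
from fit import T,q
im=get_image('top');a=im['image'][230:285,310:370,::-1];cv2.imwrite('pics/g.png',cv2.resize(a,None,fx=8,fy=8,interpolation=cv2.INTER_CUBIC))
for z in(.105,.034):u,v=proj(im,[*T(q,[-.168,-.07]),z]);print((u-310+.5)*8-.5,(v-230+.5)*8-.5)
```

```text
297.86830117615045 259.1229338670355
286.9870872133911 266.1345601663588
```

View pics/g.png

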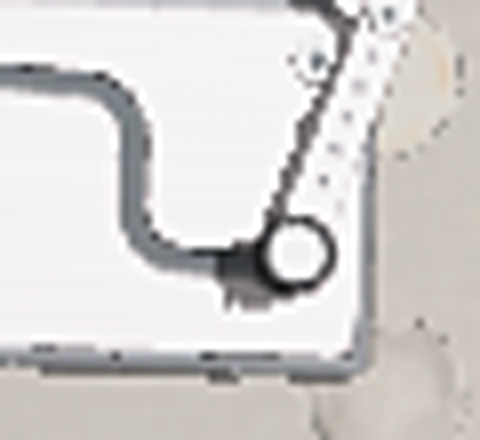

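The knob top is at about (298,252) against a bore-centre prediction of (298,259). That is roughly 2 mm off, so the tracer is in the bore and the fingers are clear.

```bash
python3 -c "from plant import close_job;print(close_job())"
```

```text
the job is handed in; nothing more can be done
None
```

The dry run is done and handed in (no verdict came back): the tracer was pushed round both bends and rests in the bore, about 2 mm from its centre by the top camera, with the fingers clear after 13 s of the 51 s allowed.

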